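Unlock the instrument case and hold its sprung lid at 60 degrees

ROBOT

A 7-joint arm with a two-finger parallel gripper is mounted at the origin on a cart in front of the work surface, level with it; the furniture and walls round the work are solid. World frame = base frame: x ahead of the robot, y to its left, z up, the work surface at z = 0. Lengths are in m, angles in rad, forces in N, time in s.
With the tool pointing down it reaches from about 0.4 to 0.85 m from the base axis. Payload 10.4 kg.
Tool frame: the origin (TCP) lies on the centre line of the jaws, within the pads' length; the fingertips stand 22 mm ahead of it and the grasp point (between the pads) lies 3 mm ahead of it; z points along the fingers, y is the direction in which the jaws open and shut (so a half turn about z gives the same grasp; the last joint's range is limited). The gripper opens to 85 mm and grips with 20 to 120 N. Pads are 22 mm wide; open, the fingers measure 114 mm over their backs; the gripper's body (76 mm by 85 mm) begins 54 mm behind the grasp point. The pads swing forward as they close: fully open they stand 13 mm farther back than shut.
Start: joints at [1.244, 0.332, -0.065, 1.46, 0.022, 1.35, -0.088], TCP at [0.187, -0.596, 0.253] pointing down, gripper open.
Joint ranges: [-2.6, 2.6], [-0.5, 2.12], [-1.47, 1.34], [0.16, 2.42], [-1.27, 4.41], [0.06, 2.06], [-2.6, 2.6]. Speed limits (rad/s): [2.22, 2.22, 2.79, 2.79, 3.14, 3.14, 3.14].

INTERFACE

Orientations are given as a unit quaternion [x, y, z, w].
In Python, from workcell import manip gives the robot as it stands. The module is installed in compiled form; this text tells all that it offers.
- The arm moves only by the shell command python3 -m crank 'ROWS' [FORCE]. ROWS is JSON, a list of rows, each a list of 3 entries, a list of its own where there are three numbers: the opening, from -1 (shut) to 1 (fully open), then the shift along the tool's x, y, z normalised to -1 to 1, where 1 is 80 mm, then the turn, a rotation vector about the tool's x, y, z normalised to -1 to 1, where 1 is pi/4 rad. In form: [[jaw, [tx, ty, tz], [ax, ay, az]], ...]. A call has exactly 5 rows; each row shifts and turns the commanded pose from where the row before left it, along the tool's axes as they then stand; what a row does not reach is not made up. A row lasts 1/10 s, in which the tool goes at most 50 mm and 8.59 degrees, less where a joint would pass 70% of its speed; a pose out of reach is approached as far as the arm can. A call with a number of a shift or a turn outside -1 to 1 is refused whole. A call with a gripper value outside its range is refused whole. The fingers move at their own pace and stop on an object; FORCE is the grip in N (left out, the last holds). Time passes only in rows, so rows that do not move let the fingers close, or fill a call up. It gives the time, the measured TCP pose, the force and the opening at its end, in the units of the state.
- manip.get_obs(): the state, without advancing time (a new reading comes with each control period).
- manip.camera(name): name is "side" or "top"; returns the picture (420x560x3 uint8, blue, green, red); there is no depth.
- manip.camera_info(name): a dict with "K" (3x3 intrinsics, pixels), "k1" (the pictures are not rectified: a ray, as slopes to the right and down, at radius r is drawn at 1 + k1 r^2 times it, then the intrinsics apply), "camera_from_world" (4x4, takes a point from world to camera coordinates). Camera axes: x right, y down, z forward; pixel columns grow to the right and rows downward; lengths in m; the calibration is good to about 2 mm. A picture is of the moment at which its call begins. camera_info takes no time and is no camera call.
- manip.hand_in(): hands the job in, once; it reports no verdict.
The state is a dict: "clock": time; "joint_pos": joint angles; "joint_velocities": joint speeds; "tau": joint torques, N m; "position": TCP position; "ee_rot": TCP orientation; "ft_force": force on the tool from outside, world axes, zero at the start; "torque": the same for the moment, N m; "grip_width": opening from 0.0 (shut) to 1.0 (fully open).
Only numpy, scipy, OpenCV 4.12 (cv2) and the standard library are available. Lean on these libraries where they do the work, as an engineer would, in place of code of your own. Each camera call takes 0.05 s, during which the arm holds its last target.

TASK

Slide the orange transport lock of the blue instrument case fully to its left end stop, then raise the sprung lid by its steel bar handle to 60 degrees open (its yellow pin level with the red bead on the side quadrant), so that a colleague can take tools out. The lid falls shut when let go, so finish while still holding it there by the handle, at rest. Leave the lock fully open, and do not disturb the glue bottle or the tape roll.

Things in the scene. Friction and masses are not known exactly. Their poses are not given: they have to be found in the camera images.
- case: Blue steel instrument case, fixed, 140 (x) x 200 (y) mm, 95 high shut (walls 60, lid 35); origin: centre of underside, x from handle side to hinge, y to its left, z up. Grey lock housing in front, left half, 50 mm high (case x -130..-70, y 15..105 mm). Thin steel quadrant 12 mm off the left side, reaching 100 mm from the hinge; its red bead marks 60 degrees. Kit lies fixed inside
- lock (a joint): travel of the orange transport lock along the case's +y (to its left), in m: near 0 locked, 0.040 at the end stop (green). Friction about 1.5 N, no spring, stays where it is left. Until it has gone about 15 mm its bolt lies over the tongue of the lid and really blocks it
- lock_top (a point): centre of the top of the orange lock grip, an upright block 18 mm (case x) x 16 mm (case y) that reaches 34 mm down from here to a steel foot of 22 x 24 mm; 94 mm above the desk, 31 mm free between grip and case front
- lid (a joint): opening angle of the lid in rad: 0 shut, grows as the front edge rises, 60 degrees = 1.047, stop at 1.5. A spring and its weight pull it shut at every angle (2.5 to 5 N at the handle). Nothing else holds it open
- lid_handle (a point): middle of the bar handle on the lid's front: round steel bar of 10 mm diameter, 68 mm long, parallel to the case's y, standing 35 mm off the lid's front on two legs at its ends; 78 mm above the desk when shut. Seen from the hinge axis with the lid shut it lies 175 mm to the front, 18 mm up and 52 mm to the right. It moves on an arc about the hinge
- lid_hinge (a point): middle of the lid's hinge line, which runs along the case's y at its upper rear edge, 70 mm behind the case's origin and 60 mm above the desk. Between it and the right-hand desk stands a black leather case 256 mm high, fixed: cross it higher than that
- glue_bottle: small white glue bottle with red spout, 45 mm wide, 104 mm high, loose, standing on the mat to the left of the case; origin at the centre of its underside
- tape_roll: black roll of tape, 46 mm wide, 18 mm high, lying loose to the left in front; origin at the centre of its underside
Mind the look-alikes: they are no part of the job. Of the things like the tape_roll, leave any that is pink; of the rest the smaller one is meant.

How it is judged:
By the outcome, as a careful person would: the job done as asked, in the order asked, and still so for the second after the job is handed in, while the arm keeps its last pose, push and grip.
It also fails if it takes over 67 s, if anything falls off the work surface, if the arm or the gripper's body presses on something with over 40 N, if the wrist force passes 120 N, or if a joint passes its speed limit or range.

## Working session

There is one attempt and no reset: what is moved stays moved. The work goes in short steps, Python scripts to look and compute and a shell command to move; the robot and the scene stay as the last step left them, time stands still between calls to the robot, and variables do not carry over. Pictures are saved under pics/ and viewed, and the job is handed in when it is done.

```bash
mkdir -p pics; cat > h.py <<'E'
import numpy as np, cv2
from workcell import manip
from scipy.spatial.transform import Rotation as R
def info(n):
    i=manip.camera_info(n); return np.array(i["K"]),float(i["k1"]),np.array(i["camera_from_world"])
def ray(n,u,v):
    K,k1,T=info(n)
    p=cv2.undistortPoints(np.array([[[u,v]]],float),K,np.array([k1,0,0,0,0.]))[0,0]
    d=T[:3,:3].T@np.array([p[0],p[1],1.]); c=-T[:3,:3].T@T[:3,3]
    return c,d/np.linalg.norm(d)
def onz(n,u,v,z):
    c,d=ray(n,u,v); return c+d*(z-c[2])/d[2]
def tri(a,b):
    (c1,d1),(c2,d2)=ray(*a),ray(*b)
    s=np.linalg.lstsq(np.c_[d1,-d2],c2-c1,rcond=None)[0]
    p,q=c1+s[0]*d1,c2+s[1]*d2
    return (p+q)/2,np.linalg.norm(p-q)
def proj(n,P):
    K,k1,T=info(n); return cv2.projectPoints(np.array(P,float).reshape(-1,1,3),cv2.Rodrigues(T[:3,:3])[0],T[:3,3],K,np.array([k1,0,0,0,0.]))[0][:,0]
E
python3 - <<'E'
from h import *
np.set_printoptions(precision=3,suppress=True)
for n in("side","top"):
    cv2.imwrite(f"pics/{n}0.png",manip.camera(n)); K,k1,T=info(n); print(n,K[0,0],k1,-T[:3,:3].T@T[:3,3],T[2,:3])
o=manip.get_obs()
for k in o: print(k,np.array(o[k]))
E
```

```text
side 436.83010176281107 -0.039130804141310295 [ 0.856 -0.241  0.561] [-0.326  0.764 -0.557]
top 525.6566452565919 -0.18042559294863367 [0.449 0.372 0.922] [ 0.149  0.023 -0.989]
clock 0.1
joint_pos [ 1.244  0.333 -0.065  1.461  0.022  1.35  -0.088]
joint_velocities [-0.001 -0.002 -0.001 -0.004 -0.     0.001  0.001]
tau [  0.001 -62.675   0.049 -39.243   0.016   0.007   0.   ]
position [ 0.187 -0.596  0.253]
ee_rot [ 0.988  0.151 -0.    -0.001]
ft_force [-0.221 -0.124 -0.061]
torque [ 0.017 -0.048  0.032]
grip_width 0.9990982652452659
```

View pics/side0.png

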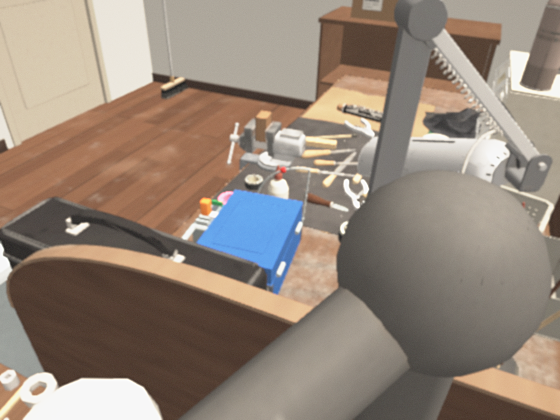

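View pics/top0.png

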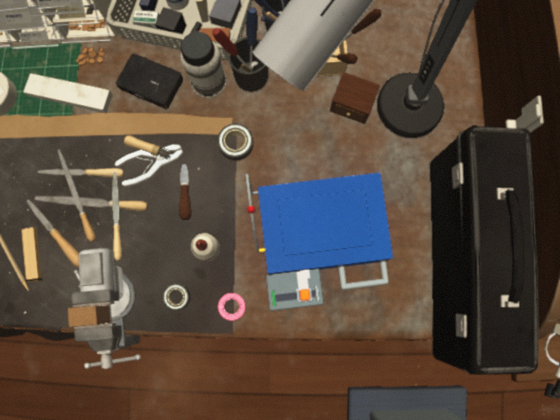

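```bash
python3 - <<'E'
from h import *
np.set_printoptions(precision=3,suppress=True)
t=cv2.imread("pics/top0.png"); s=cv2.imread("pics/side0.png")
c=t[165:325,150:410]; cv2.imwrite("pics/topcrop.png",cv2.resize(c,None,fx=3,fy=3,interpolation=cv2.INTER_CUBIC))
c=s[170:300,180:320]; cv2.imwrite("pics/sidecrop.png",cv2.resize(c,None,fx=4.5,fy=4.5,interpolation=cv2.INTER_CUBIC))
def blobs(n,img,lo,hi,amin):
    m=cv2.inRange(cv2.cvtColor(img,cv2.COLOR_BGR2HSV),lo,hi)
    N,l,st,ce=cv2.connectedComponentsWithStats(m)
    for i in range(1,N):
        if st[i,4]>=amin: print(n,st[i],ce[i])
    return m
for n,i in(("top",t),("side",s)):
    print("orange");blobs(n,i,(5,200,200),(16,255,255),15)
    print("red");blobs(n,i,(172,150,90),(180,255,255),4)
    print("yellow");blobs(n,i,(20,200,150),(32,255,255),4)
    m=blobs(n,i,(100,150,80),(125,255,255),300)
    cs=max(cv2.findContours(m,0,2)[0],key=cv2.contourArea); print(cv2.boxPoints(cv2.minAreaRect(cs)), cv2.approxPolyDP(cs,6,True)[:,0].tolist())
E
```

```text
orange
top [300 291   9   9  54] [304.074 295.463]
red
yellow
top [260 250   4   2   6] [261.5   250.333]
top [  259   174   133    99 10715] [324.373 223.042]
[[257.928 186.891]
 [381.744 172.324]
 [391.949 259.065]
 [268.133 273.631]] [[379, 174], [259, 187], [268, 272], [391, 257]]
orange
red
yellow
[[282.6 242.8]
 [291.8 224.4]
 [294.6 225.8]
 [285.4 244.2]] [[293, 225], [283, 243]]
```

View pics/topcrop.png

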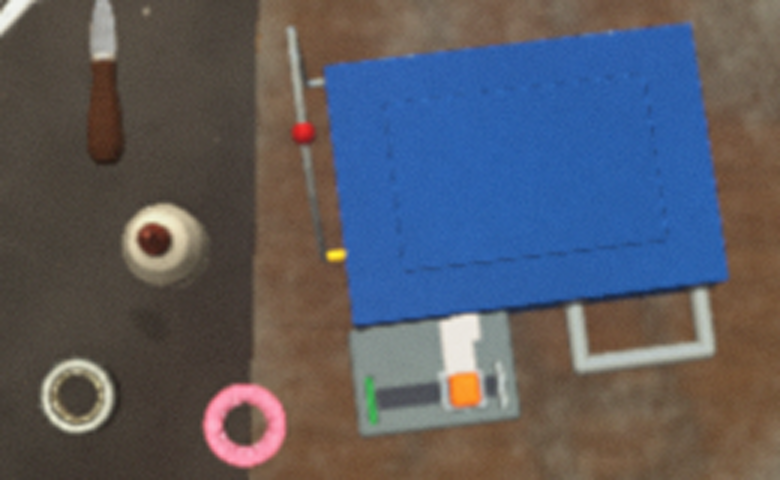

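View pics/sidecrop.png

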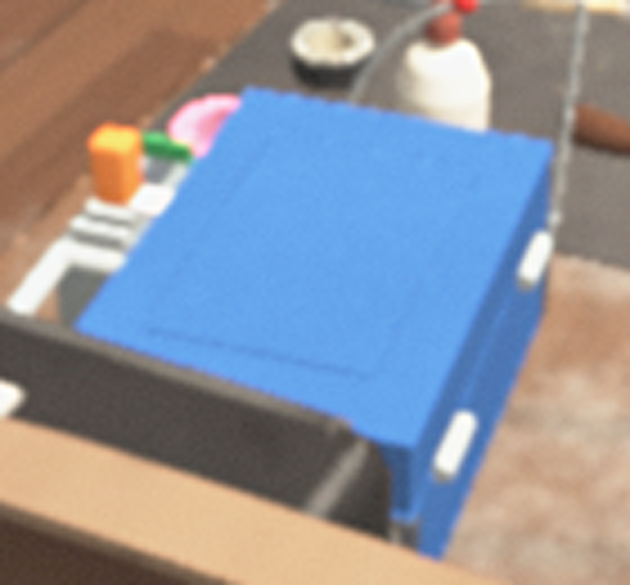

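```bash
python3 - <<'E'
from h import *
np.set_printoptions(precision=4,suppress=True)
f=lambda x,y,z: onz("top",150+(x-1)/3,165+(y-1)/3,z)
C=dict(FL=f(355,325,.095),FR=f(727,279,.095),RR=f(692,25,.095),RL=f(325,67,.095))
for k in C: print(k,C[k])
print("w",[np.linalg.norm(C[a]-C[b]) for a,b in(("FL","FR"),("RL","RR"),("FL","RL"),("FR","RR"))])
yv=(C["FL"]-C["FR"]+C["RL"]-C["RR"]);xv=(C["RL"]-C["FL"]+C["RR"]-C["FR"])
psi=np.arctan2(yv[1],yv[0])-np.pi/2; psi2=np.arctan2(xv[1],xv[0]); print("yaw",psi,psi2)
o=sum(C.values())/4; o[2]=0
yaw=psi
Rz=R.from_euler("z",yaw).as_matrix()
print("origin",o)
print("lock_top", f(465,389,.094), "tri",tri(("top",150+464/3,165+388/3),("side",180+118/4.5,170+133/4.5)))
hb=[f(580,363,.078),f(713,348,.078)]; hm=(hb[0]+hb[1])/2
print("handle",hb,hm,"len",np.linalg.norm(hb[0]-hb[1]),"pred",o+Rz@[-.105,-.052,.078])
L=f(465,389,.094); print("lock local",Rz.T@(L-o),"handle local",Rz.T@(hm-o))
print("green",Rz.T@(f(371,399,.055)-o))
print("bead",Rz.T@(f(303,133,.06+.087)-o),"yellow",Rz.T@(f(337,256,.07)-o))
print("bottle",f(155,239,.104),"tape",f(78,396,.018))
print("leather edges",onz("top",471,130,.256),onz("top",436,365,.256),onz("top",535,130,.256))
E
```

```text
FL [0.4806 0.3991 0.095 ]
FR [0.5069 0.2033 0.095 ]
RR [0.6437 0.2201 0.095 ]
RL [0.6179 0.4176 0.095 ]
w [np.float64(0.19748580311595795), np.float64(0.19915358185069776), np.float64(0.13856244975086565), np.float64(0.13780197073993095)]
yaw 0.1319136137769481 0.1278918733706144
origin [0.5623 0.31   0.    ]
lock_top [0.4481 0.3412 0.094 ] tri (array([0.4487, 0.3416, 0.0943]), np.float64(0.0015438402668993586))
handle [array([0.4625, 0.2794, 0.078 ]), array([0.471 , 0.2078, 0.078 ])] [0.4668 0.2436 0.078 ] len 0.07209093770948873 pred [0.465  0.2446 0.078 ]
lock local [-0.1091  0.0459  0.094 ] handle local [-0.1034 -0.0533  0.078 ]
green [-0.1087  0.096   0.055 ]
bead [0.0263 0.1125 0.147 ] yellow [-0.03    0.1051  0.07  ]
bottle [0.5233 0.5044 0.104 ] tape [0.4396 0.5602 0.018 ]
leather edges [0.6679 0.1238 0.256 ] [0.3598 0.1798 0.256 ] [0.6717 0.0298 0.256 ]
```

```bash
python3 - <<'E'
from h import *
np.set_printoptions(precision=3,suppress=True)
for p in ([0,0,0],[0,0,.4],[.187,-.596,.253],[.35,.0,.3],[.36,.18,.256],[.67,.124,.256],[.67,.03,.256],[.36,.09,.256]):
    print(p,proj("side",p),proj("top",p))
for z in (.2,.256,.3,.35,.4): print(z,[onz("side",u,v,z)[:2] for u,v in((15,280),(130,260),(260,300),(440,380))])
E
```

```text
[0, 0, 0] [[-98.012 275.373]] [[484.558 536.231]]
[0, 0, 0.4] [[-226.013   56.23 ]] [[547.976 598.699]]
[0.187, -0.596, 0.253] [[2636.18  -630.618]] [[662.031 361.979]]
[0.35, 0.0, 0.3] [[-38.11 177.55]] [[581.797 371.508]]
[0.36, 0.18, 0.256] [[ 90.225 149.206]] [[435.813 364.82 ]]
[0.67, 0.124, 0.256] [[257.44  223.177]] [[470.757 128.52 ]]
[0.67, 0.03, 0.256] [[215.342 273.598]] [[534.987 131.16 ]]
[0.36, 0.09, 0.256] [[ 41.489 176.563]] [[502.892 363.04 ]]
0.2 [array([ 0.432, -0.031]), array([0.529, 0.055]), array([0.703, 0.065]), array([0.9  , 0.045])]
0.256 [array([ 0.498, -0.064]), array([0.58 , 0.009]), array([0.726, 0.017]), array([0.893, 0.001])]
0.3 [array([ 0.55 , -0.089]), array([ 0.62 , -0.027]), array([ 0.745, -0.02 ]), array([ 0.888, -0.034])]
0.35 [array([ 0.608, -0.118]), array([ 0.665, -0.068]), array([ 0.766, -0.062]), array([ 0.882, -0.073])]
0.4 [array([ 0.667, -0.147]), array([ 0.71 , -0.109]), array([ 0.787, -0.105]), array([ 0.875, -0.113])]
```

```bash
python3 -m crank '[[1,[0,0,-0.5],[0,0,0.044]],[1,[0,0,-0.5],[0,0,0.044]],[1,[0,0,-0.5],[0,0,0.044]],[1,[0,0,-0.5],[0,0,0.044]],[1,[0,0,-0.5],[0,0,0.044]]]'
cat >> h.py <<'E'
def st():
    np.set_printoptions(precision=4,suppress=True)
    o=manip.get_obs(); M=R.from_quat(o["ee_rot"]).as_matrix()
    print("t",np.round(o["clock"],2),"q",np.array(o["joint_pos"]),"\np",np.array(o["position"]),"F",np.array(o["ft_force"]),"T",np.array(o["torque"]),"w",round(float(o["grip_width"]),3)); print(M.round(3).tolist())
    return o,M,np.array(o["position"])
def to(target):
    o,M,p=st(); d=M.T@(np.array(target)-p); print("tool shift units",d/.08, "mm",d*1000)
E
python3 -c "
from h import *
to([.43,-.2,.45])"
```

```text
clock: 0.6
position: [0.1868, -0.596, 0.4547]
ee_rot: [0.998, 0.065, -0.0, -0.0]
ft_force: [-0.7, -0.9, 0.5]
grip_width: 0.998
t 0.6 q [ 1.2129  0.3224 -0.0277  1.059   0.009   1.7608 -0.2529] 
p [ 0.1868 -0.596   0.4547] F [-0.7393 -0.9111  0.5205] T [-0.0569  0.0338 -0.0048] w 0.998
[[0.992, 0.129, -0.0], [0.129, -0.992, 0.0], [-0.0, -0.0, -1.0]]
tool shift units [ 3.654  -4.5157  0.0602] mm [ 292.3227 -361.2529    4.8154]
```

```bash
R='[1,[0.365,-0.45,0],[0,0,0]]'; python3 -m crank '[[1,[0.365,-0.45,0],[0,0,0]],[1,[0.365,-0.45,0],[0,0,0]],[1,[0.365,-0.45,0],[0,0,0]],[1,[0.365,-0.45,0],[0,0,0]],[1,[0.365,-0.45,0],[0,0,0]]]' && python3 -m crank '[[1,[0.365,-0.45,0],[0,0,0]],[1,[0.365,-0.45,0],[0,0,0]],[1,[0.365,-0.45,0],[0,0,0]],[1,[0.365,-0.45,0],[0,0,0]],[1,[0.365,-0.45,0],[0,0,0]]]'
python3 -c "
from h import *
to([.43,.15,.45])"
```

```text
clock: 1.1
position: [0.3088, -0.397, 0.4531]
ee_rot: [0.998, 0.065, -0.0, -0.0]
ft_force: [0.5, -0.2, 1.8]
grip_width: 1.005
clock: 1.6
position: [0.4299, -0.1995, 0.4532]
ee_rot: [0.998, 0.065, -0.0, 0.0]
ft_force: [1.0, -1.2, -0.4]
grip_width: 0.998
t 1.6 q [ 0.7636 -0.0106 -0.4172  1.4425 -0.0041  1.7089 -1.094 ] 
p [ 0.4299 -0.1995  0.4532] F [ 0.9734 -1.2069 -0.3881] T [-0.0695 -0.0646 -0.0155] w 0.998
[[0.991, 0.13, -0.0], [0.13, -0.991, -0.0], [-0.0, 0.0, -1.0]]
tool shift units [ 0.5707 -4.3313  0.0388] mm [  45.6547 -346.5015    3.1075]
```

```bash
python3 -m crank '[[1,[0.074,-0.444,0],[0,0,0]],[1,[0.074,-0.444,0],[0,0,0]],[1,[0.074,-0.444,0],[0,0,0]],[1,[0.074,-0.444,0],[0,0,0]],[1,[0.074,-0.444,0],[0,0,0]]]' && python3 -m crank '[[1,[0.074,-0.444,0],[0,0,0]],[1,[0.074,-0.444,0],[0,0,0]],[1,[0.074,-0.444,0],[0,0,0]],[1,[0.074,-0.444,0],[0,0,0]],[1,[0.074,-0.444,0],[0,0,0]]]' && python3 -m crank '[[1,[0.074,-0.444,0],[0,0,0]],[1,[0.074,-0.444,0],[0,0,0]],[1,[0.074,-0.444,0],[0,0,0]],[1,[0.074,-0.444,0],[0,0,0]],[1,[0.074,-0.444,0],[0,0,0]]]'
python3 -c "
from h import *
to([.4483,.3412,.09])"
```

```text
clock: 2.1
position: [0.4353, -0.0199, 0.4531]
ee_rot: [0.998, 0.065, -0.0, 0.0]
ft_force: [0.9, -0.3, 0.1]
grip_width: 1.0
clock: 2.6
position: [0.4414, 0.1599, 0.4532]
ee_rot: [0.998, 0.065, 0.0, 0.0]
ft_force: [0.1, 0.3, 0.6]
grip_width: 1.005
clock: 3.1
position: [0.448, 0.3397, 0.4529]
ee_rot: [0.998, 0.065, -0.0, 0.0]
ft_force: [0.7, -0.9, 0.9]
grip_width: 0.997
t 3.1 q [ 0.0295  0.3023 -1.0081  1.2075  0.2594  1.7633 -2.3476] 
p [0.448  0.3397 0.4529] F [ 0.7016 -0.9252  0.9123] T [ 0.0014 -0.0083 -0.0049] w 0.997
[[0.992, 0.13, -0.0], [0.13, -0.992, -0.0], [-0.0, 0.0, -1.0]]
tool shift units [ 0.0079 -0.0201  4.5361] mm [  0.6353  -1.6103 362.8888]
```

```bash
python3 -m crank '[[-1,[0,0,0.3],[0,0,-0.19]],[-1,[0,0,0.3],[0,0,-0.19]],[-1,[0,0,0.3],[0,0,-0.19]],[-1,[0,0,0.3],[0,0,-0.19]],[-1,[0,0,0.3],[0,0,-0.19]]]' 30 && python3 -m crank '[[-1,[0,0,0.3],[0,0,-0.19]],[-1,[0,0,0.3],[0,0,-0.19]],[-1,[0,0,0.3],[0,0,-0.19]],[-1,[0,0,0.3],[0,0,-0.19]],[-1,[0,0,0.3],[0,0,-0.19]]]' && python3 -m crank '[[-1,[0,0,0],[0,0,-0.1]],[-1,[0,0,0],[0,0,0]],[-1,[0,0,0],[0,0,0]],[-1,[0,0,0],[0,0,0]],[-1,[0,0,0],[0,0,0]]]'
cat >> h.py <<'E'
O=np.array([.5623,.31,0]); RZ=R.from_euler("z",.130).as_matrix()
def W(x,y,z): return O+RZ@np.array([x,y,z])
def loc(p): return RZ.T@(np.array(p)-O)
E
python3 -c "
from h import *
to(W(-.109,.020,.092))
cv2.imwrite('pics/top1.png',cv2.resize(manip.camera('top')[160:340,200:440],None,fx=3,fy=3))"
```

```text
clock: 3.6
position: [0.4477, 0.3383, 0.332]
ee_rot: [0.904, 0.427, -0.0, 0.0]
ft_force: [0.7, 0.2, 0.2]
grip_width: 0.144
clock: 4.1
position: [0.4478, 0.3382, 0.2121]
ee_rot: [0.686, 0.727, -0.0, 0.0]
ft_force: [0.3, -0.4, 0.0]
grip_width: 0.001
clock: 4.6
position: [0.448, 0.3386, 0.2137]
ee_rot: [0.66, 0.751, 0.0, 0.0]
ft_force: [0.1, 0.4, -0.4]
grip_width: 0.001
t 4.6 q [ 0.2333  0.5004 -1.2411  1.6414  0.4844  1.3517 -0.9494] 
p [0.448  0.3386 0.2137] F [ 0.056   0.4321 -0.4481] T [ 0.0103 -0.0226 -0.0184] w 0.001
[[-0.129, 0.992, 0.001], [0.992, 0.129, 0.0], [-0.0, 0.001, -1.0]]
tool shift units [-0.2898  0.0062  1.5214] mm [-23.1849   0.4942 121.7151]
```

View pics/top1.png

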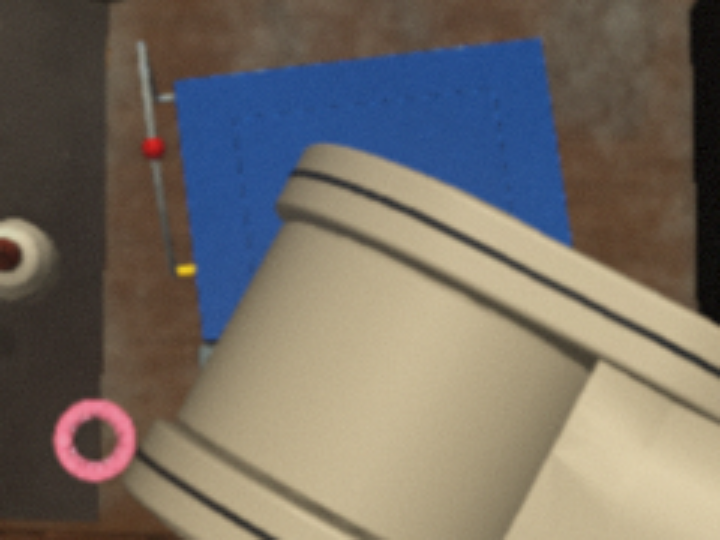

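```bash
python3 -m crank '[[-1,[-0.29,0.006,0],[0,0,0]],[-1,[0,0,0.4],[0,0,0]],[-1,[0,0,0.4],[0,0,0]],[-1,[0,0,0.3],[0,0,0]],[-1,[0,0,0],[0,0,0]]]'
python3 -c "
from h import *
to(W(-.109,.020,.092))
cv2.imwrite('pics/side1.png',cv2.resize(manip.camera('side')[150:300,150:320],None,fx=4,fy=4))"
```

```text
clock: 5.15
position: [0.4503, 0.3143, 0.1228]
ee_rot: [0.659, 0.752, -0.002, -0.0]
ft_force: [-0.4, -0.7, 0.5]
grip_width: 0.005
t 5.15 q [ 0.2376  0.5689 -1.1753  1.7679  0.5621  1.1972 -0.9708] 
p [0.4503 0.3143 0.1228] F [-0.3718 -0.7452  0.4627] T [-0.0414  0.0252 -0.0465] w 0.005
[[-0.13, 0.991, -0.003], [0.991, 0.13, -0.003], [-0.002, -0.004, -1.0]]
tool shift units [0.016  0.0201 0.3847] mm [ 1.2805  1.6058 30.7737]
```

View pics/side1.png

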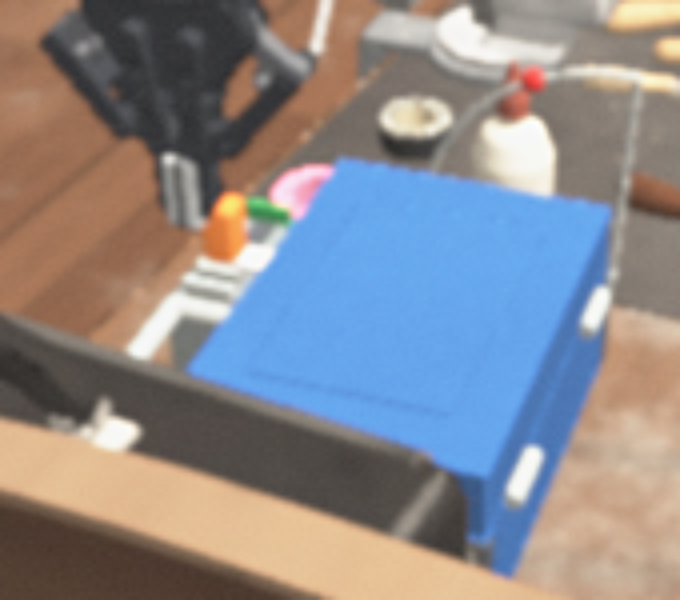

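The side view shows the closed fingertips (crop 180,215) just right of the orange grip (crop 226,225) and still above it. I'll lower beside it, then push left.

```bash
python3 -m crank '[[-1,[0,0.02,0.2],[0,0,0]],[-1,[0,0,0.18],[0,0,0]],[-1,[0,0,0],[0,0,0]],[-1,[0.06,0,0],[0,0,0]],[-1,[0,0,0],[0,0,0]]]' && python3 -m crank '[[-1,[0.1,0,0],[0,0,0]],[-1,[0.1,0,0],[0,0,0]],[-1,[0.1,0,0],[0,0,0]],[-1,[0,0,0],[0,0,0]],[-1,[0,0,0],[0,0,0]]]'
python3 -c "
from h import *
_,_,p=st(); print(loc(p))
cv2.imwrite('pics/side2.png',cv2.resize(manip.camera('side')[150:300,150:320],None,fx=4,fy=4))"
```

```text
clock: 5.7
position: [0.4522, 0.3216, 0.0956]
ee_rot: [0.659, 0.752, 0.001, -0.0]
ft_force: [-0.5, 1.0, 0.0]
grip_width: 0.001
clock: 6.2
position: [0.4488, 0.3449, 0.0949]
ee_rot: [0.659, 0.752, 0.0, -0.0]
ft_force: [-0.0, 0.4, -0.4]
grip_width: -0.003
t 6.2 q [ 0.1376  0.6275 -1.1256  1.7508  0.6139  1.166  -1.0394] 
p [0.4488 0.3449 0.0949] F [-0.0008  0.3663 -0.3848] T [-0.0087 -0.0091 -0.029 ] w -0.003
[[-0.132, 0.991, -0.0], [0.991, 0.132, 0.0], [0.0, -0.0, -1.0]]
[-0.108   0.0493  0.0949]
```

View pics/side2.png

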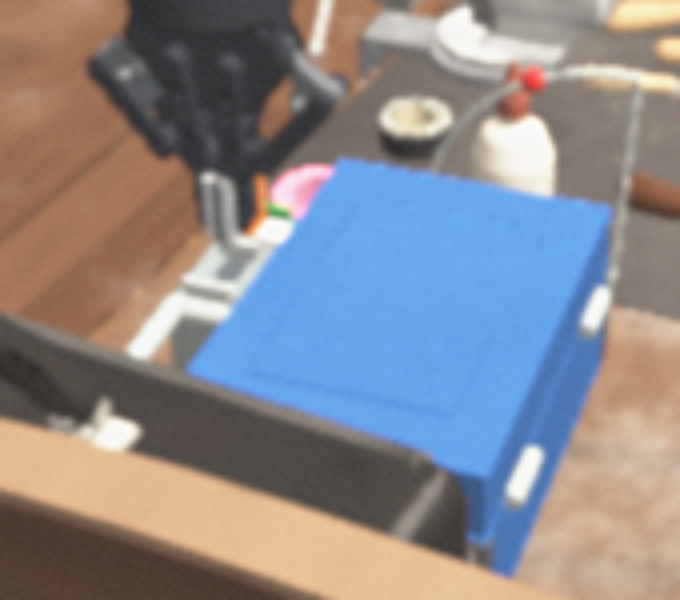

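```bash
python3 -m crank '[[-1,[0.08,0,0],[0,0,0]],[-1,[0.08,0,0],[0,0,0]],[-1,[0,0,0],[0,0,0]],[-1,[0,0,0],[0,0,0]],[-1,[0,0,0],[0,0,0]]]' && python3 -m crank '[[-1,[0.04,0,0],[0,0,0]],[-1,[0.03,0,0],[0,0,0]],[-1,[0,0,0],[0,0,0]],[-1,[0,0,0],[0,0,0]],[-1,[0,0,0],[0,0,0]]]'
python3 -c "
from h import *
_,_,p=st(); print(loc(p))"
```

```text
clock: 6.75
position: [0.4478, 0.3565, 0.0947]
ee_rot: [0.659, 0.752, -0.0, 0.0]
ft_force: [1.4, -5.0, -0.3]
grip_width: 0.001
clock: 7.25
position: [0.4479, 0.3573, 0.0947]
ee_rot: [0.661, 0.751, -0.004, 0.003]
ft_force: [-3.3, -27.1, 19.3]
grip_width: 0.002
t 7.25 q [ 0.095   0.6413 -1.1119  1.7269  0.6246  1.1843 -1.0669] 
p [0.4479 0.3573 0.0947] F [ -3.3405 -27.0608  19.2713] T [-5.7854  0.7513  0.0921] w 0.002
[[-0.127, 0.992, -0.0], [0.992, 0.127, -0.011], [-0.011, -0.002, -1.0]]
[-0.1073  0.0618  0.0947]
```

```bash
python3 -m crank '[[-1,[-0.2,0,0],[0,0,0]],[-1,[-0.2,0,-0.3],[0,0,0]],[-1,[-0.2,0,-0.5],[0,0,0]],[-1,[-0.4,0,-0.5],[0,0,0]],[-1,[-0.4,0,-0.4],[0,0,0]]]'
python3 -c "
from h import *
_,_,p=st(); print(loc(p))
i=manip.camera('side');cv2.imwrite('pics/side3.png',cv2.resize(i[170:270,170:290],None,fx=6,fy=6,interpolation=cv2.INTER_CUBIC))
i=manip.camera('top');cv2.imwrite('pics/top3.png',cv2.resize(i[165:345,150:410],None,fx=3,fy=3))"
```

```text
clock: 7.75
position: [0.461, 0.2532, 0.2321]
ee_rot: [0.658, 0.753, 0.001, -0.0]
ft_force: [1.2, 0.0, 0.8]
grip_width: 0.004
t 7.75 q [ 0.5027  0.408  -1.3239  1.7061  0.4051  1.3469 -0.7604] 
p [0.461  0.2532 0.2321] F [1.2212 0.0206 0.7506] T [-0.094  -0.0803 -0.0001] w 0.004
[[-0.133, 0.991, 0.001], [0.991, 0.133, 0.002], [0.002, 0.001, -1.0]]
[-0.1078 -0.0432  0.2321]
```

View pics/side3.png

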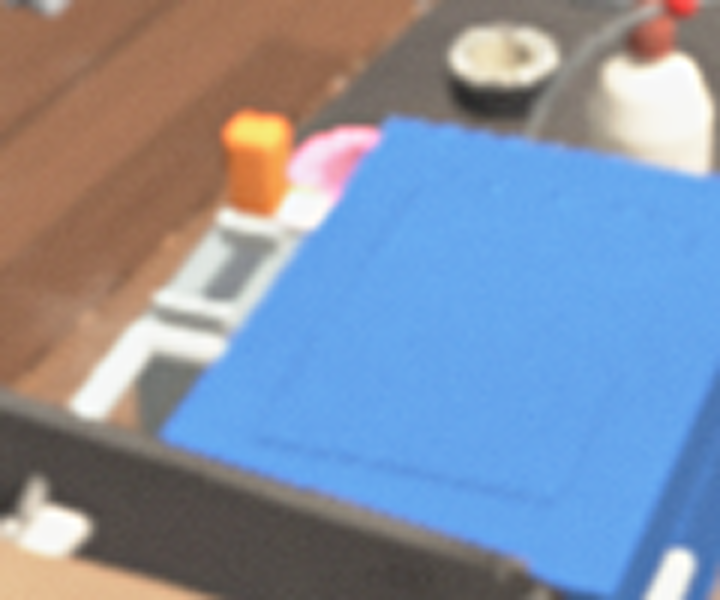

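View pics/top3.png

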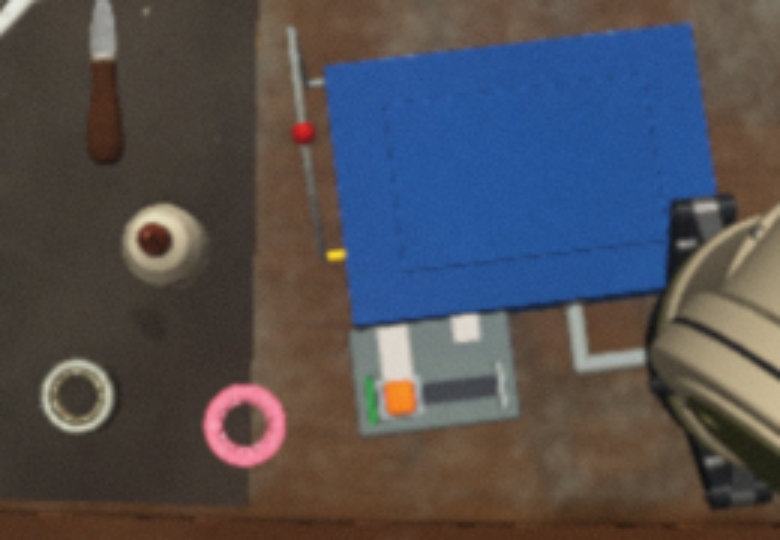

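The lock foot now abuts the green mark (orange top at crop 400,397; it was at 465,389). It is at the stop, which agrees with the 27 N rise. Handle next.

```bash
python3 -m crank '[[-0.34,[0,0.04,0],[0,0,0]],[-0.34,[0,0,0.3],[0,0,0]],[-0.34,[0,0,0.4],[0,0,0]],[-0.34,[0,0,0.3],[0,0,0]],[-0.34,[0,0,0],[0,0,0]]]' 40
python3 -c "
from h import *
to(W(-.1045,-.046,.079))
i=manip.camera('side');cv2.imwrite('pics/side4.png',cv2.resize(i[170:270,150:270],None,fx=6,fy=6,interpolation=cv2.INTER_CUBIC))"
```

```text
clock: 8.35
position: [0.462, 0.2534, 0.1464]
ee_rot: [0.658, 0.753, -0.002, -0.002]
ft_force: [0.5, -0.0, 0.4]
grip_width: 0.329
t 8.35 q [ 0.4195  0.5008 -1.2335  1.8002  0.5016  1.2129 -0.8287] 
p [0.462  0.2534 0.1464] F [ 0.4798 -0.0188  0.4307] T [ 0.0105  0.0354 -0.0095] w 0.329
[[-0.134, 0.991, -0.006], [0.991, 0.134, -0.001], [-0.0, -0.006, -1.0]]
tool shift units [-0.0356  0.0337  0.8422] mm [-2.8499  2.6981 67.3763]
```

View pics/side4.png

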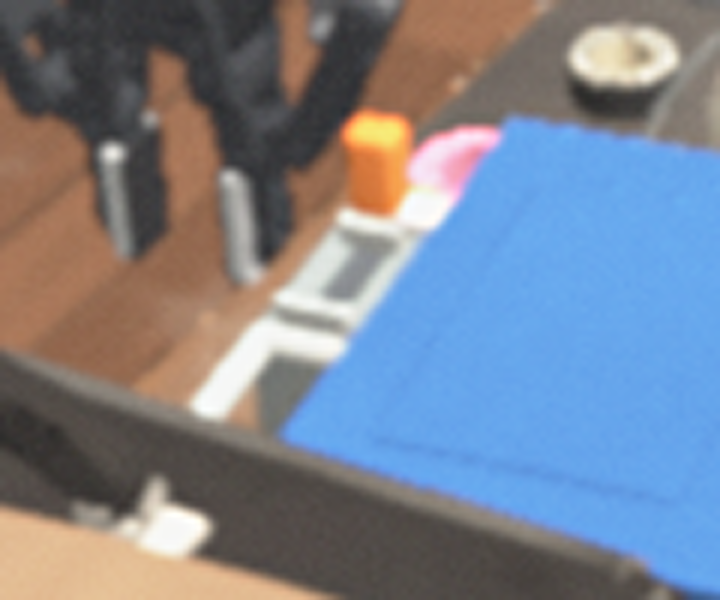

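```bash
python3 -m crank '[[-0.34,[-0.03,0.02,0.2],[0,0,0]],[-0.34,[0,0,0.2],[0,0,0]],[-0.34,[0,0,0],[0,0,0]],[-0.34,[0,0,0],[0,0,0]],[-0.34,[0,0,0],[0,0,0]]]' 40
python3 -c "
from h import *
to(W(-.1045,-.046,.079))"
```

```text
clock: 8.9
position: [0.4667, 0.2508, 0.1185]
ee_rot: [0.659, 0.752, 0.0, 0.0]
ft_force: [0.4, 0.2, 1.0]
grip_width: 0.329
t 8.9 q [ 0.3964  0.5335 -1.1982  1.8244  0.5422  1.1637 -0.8509] 
p [0.4667 0.2508 0.1185] F [0.4109 0.2078 1.0148] T [ 0.0764 -0.0413  0.007 ] w 0.329
[[-0.131, 0.991, 0.001], [0.991, 0.131, 0.0], [0.0, 0.001, -1.0]]
tool shift units [ 0.0031 -0.0253  0.4939] mm [ 0.2504 -2.0252 39.5081]
```

```bash
python3 -m crank '[[-0.34,[0,-0.02,0.2],[0,0,0]],[-0.34,[0,0,0.2],[0,0,0]],[-0.34,[0,0,0.09],[0,0,0]],[-0.34,[0,0,0],[0,0,0]],[-0.34,[0,0,0],[0,0,0]]]' 40
python3 -c "
from h import *
to(W(-.1045,-.046,.079))
i=manip.camera('side');cv2.imwrite('pics/side5.png',cv2.resize(i[170:270,150:270],None,fx=6,fy=6,interpolation=cv2.INTER_CUBIC))"
```

```text
clock: 9.4
position: [0.4648, 0.2505, 0.0787]
ee_rot: [0.659, 0.752, -0.0, -0.0]
ft_force: [0.3, -0.1, 0.6]
grip_width: 0.329
t 9.4 q [ 0.3571  0.5793 -1.1497  1.8601  0.5946  1.1006 -0.8884] 
p [0.4648 0.2505 0.0787] F [ 0.3333 -0.0737  0.6027] T [-0.0523 -0.009  -0.0294] w 0.329
[[-0.131, 0.991, -0.0], [0.991, 0.131, 0.0], [0.0, -0.0, -1.0]]
tool shift units [ 0.0043 -0.0008 -0.004 ] mm [ 0.3466 -0.0651 -0.3162]
```

View pics/side5.png

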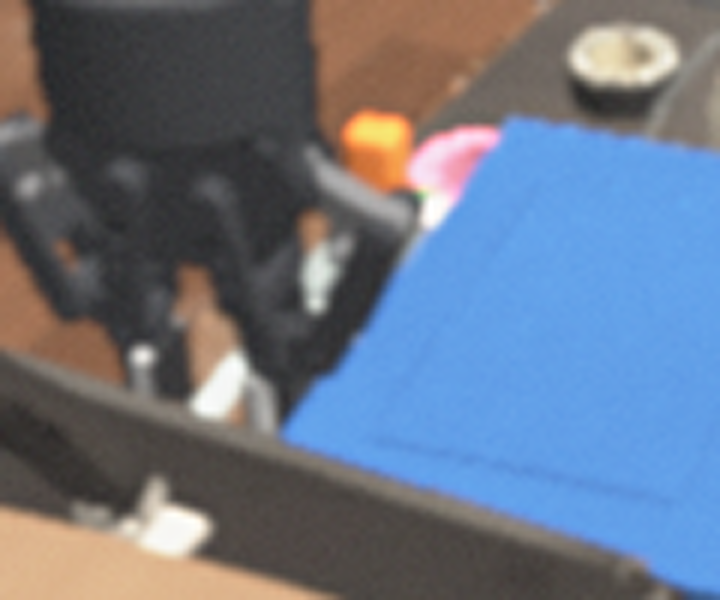

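The bar (crop 225,385) lies between the two fingers, with no contact force. Closing.

```bash
python3 -m crank '[[-1,[0,0,0],[0,0,0]],[-1,[0,0,0],[0,0,0]],[-1,[0,0,0],[0,0,0]],[-1,[0,0,0],[0,0,0]],[-1,[0,0,0],[0,0,0]]]' 50
python3 - <<'E'
from h import *
_,_,p=st(); print(loc(p))
th0=np.arctan2(.018,.175); r=np.hypot(.175,.018); pr=None
for a in range(0,61,5):
    t=th0+np.radians(a); q=np.array([.07-r*np.cos(t),.06+r*np.sin(t)])
    if pr is not None: print(a,q,"d units x,-z",(q-pr)/.08*[1,-1])
    pr=q
E
```

```text
clock: 9.95
position: [0.4651, 0.2505, 0.079]
ee_rot: [0.659, 0.752, 0.0, 0.0]
ft_force: [-0.1, -0.1, 3.0]
grip_width: 0.096
t 9.95 q [ 0.3575  0.5787 -1.15    1.8599  0.5947  1.1003 -0.8886] 
p [0.4651 0.2505 0.079 ] F [-0.0507 -0.0775  3.0386] T [ 0.1146 -0.0893  0.0161] w 0.096
[[-0.131, 0.991, 0.001], [0.991, 0.131, 0.0], [0.0, 0.001, -1.0]]
[-0.1041 -0.0464  0.079 ]
5 [-0.1028  0.0932] d units x,-z [ 0.0279 -0.1898]
10 [-0.0992  0.1081] d units x,-z [ 0.0444 -0.1866]
15 [-0.0944  0.1227] d units x,-z [ 0.0605 -0.1821]
20 [-0.0883  0.1368] d units x,-z [ 0.0761 -0.1761]
25 [-0.081   0.1503] d units x,-z [ 0.0912 -0.1688]
30 [-0.0726  0.1631] d units x,-z [ 0.1055 -0.1602]
35 [-0.063   0.1751] d units x,-z [ 0.1191 -0.1504]
40 [-0.0525  0.1863] d units x,-z [ 0.1317 -0.1395]
45 [-0.041   0.1965] d units x,-z [ 0.1434 -0.1274]
50 [-0.0287  0.2056] d units x,-z [ 0.154  -0.1145]
55 [-0.0156  0.2137] d units x,-z [ 0.1633 -0.1006]
60 [-0.0019  0.2206] d units x,-z [ 0.1715 -0.086 ]
```

```bash
python3 -m crank '[[-1,[0,0.028,-0.19],[0,0,0]],[-1,[0,0.044,-0.187],[0,0,0]],[-1,[0,0.06,-0.182],[0,0,0]],[-1,[0,0,0],[0,0,0]],[-1,[0,0,0],[0,0,0]]]' 50
python3 -c "
from h import *
_,_,p=st(); print(loc(p))
i=manip.camera('side');cv2.imwrite('pics/side6.png',cv2.resize(i[120:300,150:350],None,fx=3.5,fy=3.3,interpolation=cv2.INTER_CUBIC))"
```

```text
clock: 10.45
position: [0.4748, 0.2517, 0.1231]
ee_rot: [0.659, 0.752, -0.0, -0.0]
ft_force: [-1.5, 3.6, -3.6]
grip_width: 0.092
t 10.45 q [ 0.3874  0.5429 -1.1909  1.8002  0.5452  1.1801 -0.8431] 
p [0.4748 0.2517 0.1231] F [-1.4766  3.5694 -3.5876] T [ 0.6257  0.4294 -0.0034] w 0.092
[[-0.131, 0.991, -0.001], [0.991, 0.131, -0.0], [-0.0, -0.001, -1.0]]
[-0.0943 -0.0464  0.1231]
```

View pics/side6.png

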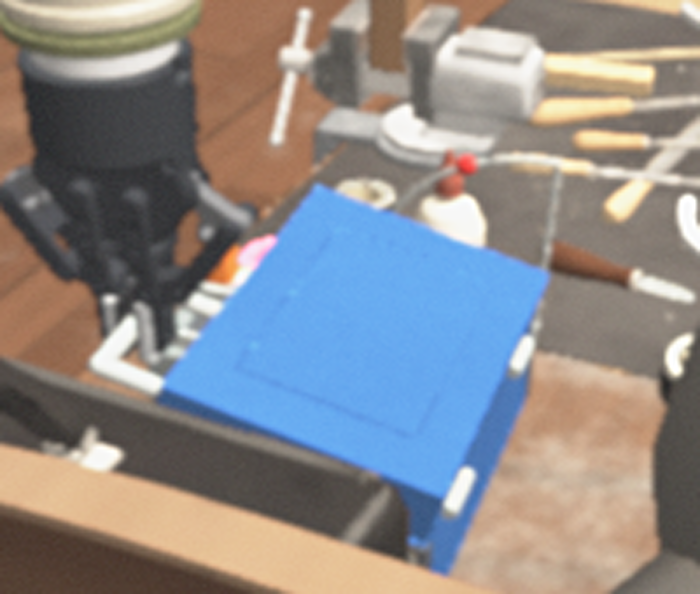

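The lid is rising with the hand (about 15°) and forces are under 5 N. Continuing.

```bash
python3 -m crank '[[-1,[0,0.076,-0.176],[0,0,0]],[-1,[0,0.091,-0.169],[0,0,0]],[-1,[0,0.106,-0.16],[0,0,0]],[-1,[0,0.119,-0.15],[0,0,0]],[-1,[0,0,0],[0,0,0]]]' && python3 -m crank '[[-1,[0,0.132,-0.14],[0,0,0]],[-1,[0,0.143,-0.127],[0,0,0]],[-1,[0,0.154,-0.115],[0,0,0]],[-1,[0,0,0],[0,0,0]],[-1,[0,0,0],[0,0,0]]]'
python3 -c "
from h import *
_,_,p=st(); print(loc(p))
i=manip.camera('side');cv2.imwrite('pics/side7.png',cv2.resize(i[100:300,150:350],None,fx=3,fy=3,interpolation=cv2.INTER_CUBIC))
i=manip.camera('top');cv2.imwrite('pics/top7.png',cv2.resize(i[165:345,150:410],None,fx=3,fy=3))"
```

```text
clock: 11.0
position: [0.5047, 0.2558, 0.1767]
ee_rot: [0.659, 0.752, -0.002, -0.001]
ft_force: [-15.1, -4.0, 5.7]
grip_width: 0.097
clock: 11.5
position: [0.5387, 0.2606, 0.2084]
ee_rot: [0.659, 0.752, -0.002, -0.0]
ft_force: [-18.6, -7.5, 22.4]
grip_width: 0.097
t 11.5 q [ 0.3288  0.5757 -1.1772  1.5487  0.537   1.3827 -0.763 ] 
p [0.5387 0.2606 0.2084] F [-18.575   -7.528   22.3797] T [-1.5685  3.6474 -0.0641] w 0.097
[[-0.132, 0.991, -0.003], [0.991, 0.132, -0.002], [-0.002, -0.003, -1.0]]
[-0.0298 -0.0459  0.2084]
```

View pics/side7.png

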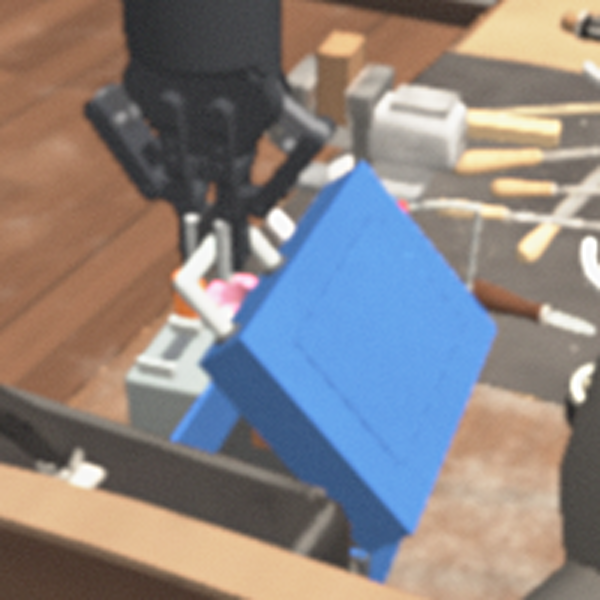

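View pics/top7.png

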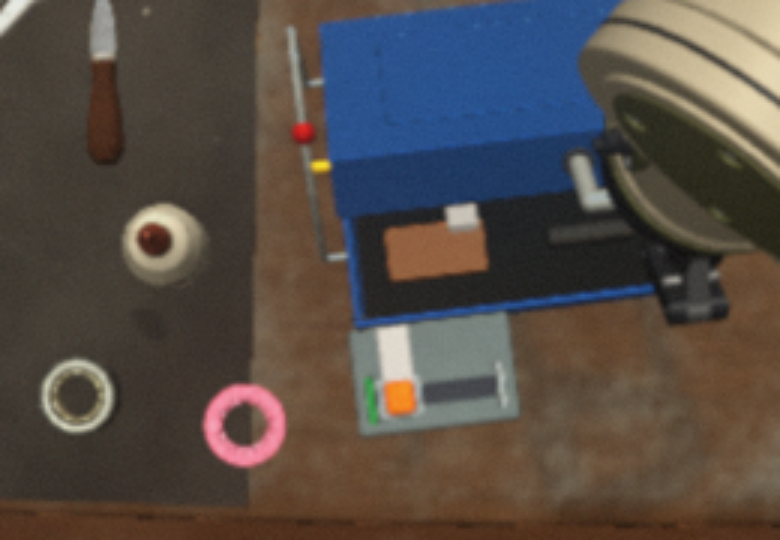

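```bash
cat >> h.py <<'E'
def pl(n,u,v,y):
    c,d=ray(n,u,v); c=loc(c); d=RZ.T@d; q=c+d*(y-c[1])/d[1]; return q
def blob(img,lo,hi,roi):
    x0,y0,x1,y1=roi; m=cv2.inRange(cv2.cvtColor(img[y0:y1,x0:x1],cv2.COLOR_BGR2HSV),lo,hi)
    N,l,s,c=cv2.connectedComponentsWithStats(m)
    if N<2: return None
    i=1+np.argmax(s[1:,4]); return c[i]+[x0,y0], s[i,4]
def circ(n,u,v,r):
    # ray meets the cylinder of radius r about the hinge line
    c,d=ray(n,u,v); c=loc(c)-[.07,0,.06]; d=RZ.T@d
    s=np.roots([d[0]**2+d[2]**2,2*(c[0]*d[0]+c[2]*d[2]),c[0]**2+c[2]**2-r*r])
    return [ (np.degrees(np.arctan2(q[2],-q[0])),q[1]) for q in (c+t*d for t in np.sort(s.real))][0]
E
python3 - <<'E'
from h import *
np.set_printoptions(precision=4,suppress=True)
a=cv2.imread("pics/top0.png"); b=manip.camera("top"); s=manip.camera("side")
for n,i in(("shut",a),("now",b)):
    Y=blob(i,(20,150,120),(34,255,255),(245,165,275,260)); B=blob(i,(0,150,80),(8,255,255),(240,165,262,230)) 
    print(n,"yellow",Y,"bead",B)
    for r in(.09,.1,.105): print(r,"pin",circ("top",*Y[0],r),"bead",circ("top",*B[0],r))
print("side",blob(s,(20,150,120),(34,255,255),(150,100,350,300)),blob(s,(0,170,80),(8,255,255),(260,140,300,180)))
E
```

```text
shut yellow (array([261.381 , 249.5714]), np.int32(21)) bead (array([250.5116, 208.6512]), np.int32(43))
0.09 pin (np.float64(-5.01613268699015), np.float64(0.10664333931452358)) bead (np.float64(62.11519294589485), np.float64(0.1130867381983329))
0.1 pin (np.float64(5.932280806391676), np.float64(0.10598874373186937)) bead (np.float64(64.00040582208774), np.float64(0.11260408470962444))
0.105 pin (np.float64(15.748246178604822), np.float64(0.10536033616024626)) bead (np.float64(64.80266377356502), np.float64(0.11236442223107973))
now yellow (array([256.44, 219.92]), np.int32(25)) bead (array([250.5102, 208.8571]), np.int32(49))
0.09 pin (np.float64(49.38294989463871), np.float64(0.10647196951573057)) bead (np.float64(61.9079433485405), np.float64(0.11312972532945842))
0.1 pin (np.float64(52.94156546539701), np.float64(0.10603859475774428)) bead (np.float64(63.81825257374073), np.float64(0.11264599277480072))
0.105 pin (np.float64(54.429270158456454), np.float64(0.10582711124425319)) bead (np.float64(64.63103723312996), np.float64(0.11240583877162293))
side None None
```

```bash
python3 -m crank '[[-1,[0,-0.02,-0.035],[0,0,0]],[-1,[0,0.12,-0.08],[0,0,0]],[-1,[0,0.12,-0.068],[0,0,0]],[-1,[0,0.1,-0.05],[0,0,0]],[-1,[0,0,0],[0,0,0]]]'
cat > m.py <<'E'
from h import *
_,_,p=st(); q=loc(p); print(q,"bar angle",np.degrees(np.arctan2(q[2]-.061,.071-q[0]))-5.87, "r",np.hypot(q[2]-.061,.071-q[0]))
b=manip.camera("top")
Y=blob(b,(20,150,120),(34,255,255),(240,165,275,260)); B=blob(b,(0,150,80),(8,255,255),(240,165,262,230)); print(Y,B)
print("pin",circ("top",*Y[0],.1),"bead",circ("top",*B[0],.1))
import sys
cv2.imwrite(f"pics/top{sys.argv[1]}.png",cv2.resize(b[165:345,150:410],None,fx=3,fy=3))
E
python3 m.py 8
```

```text
clock: 12.2
position: [0.5656, 0.2644, 0.2249]
ee_rot: [0.659, 0.752, -0.0, -0.001]
ft_force: [-5.5, 1.8, -2.1]
grip_width: 0.093
t 12.2 q [ 0.2874  0.6097 -1.1539  1.458   0.5553  1.4326 -0.7419] 
p [0.5656 0.2644 0.2249] F [-5.4993  1.7575 -2.0737] T [0.4865 1.1487 0.0296] w 0.093
[[-0.131, 0.991, -0.002], [0.991, 0.131, 0.001], [0.001, -0.001, -1.0]]
[-0.0026 -0.0457  0.2249] bar angle 59.93923246020581 r 0.17965413676914532
(array([255.9286, 208.8571]), np.int32(14)) (array([250.2174, 208.8261]), np.int32(46))
pin (np.float64(63.258400056835946), np.float64(0.10462685685706571)) bead (np.float64(63.87595656325342), np.float64(0.11307329943608896))
```

View pics/top8.png

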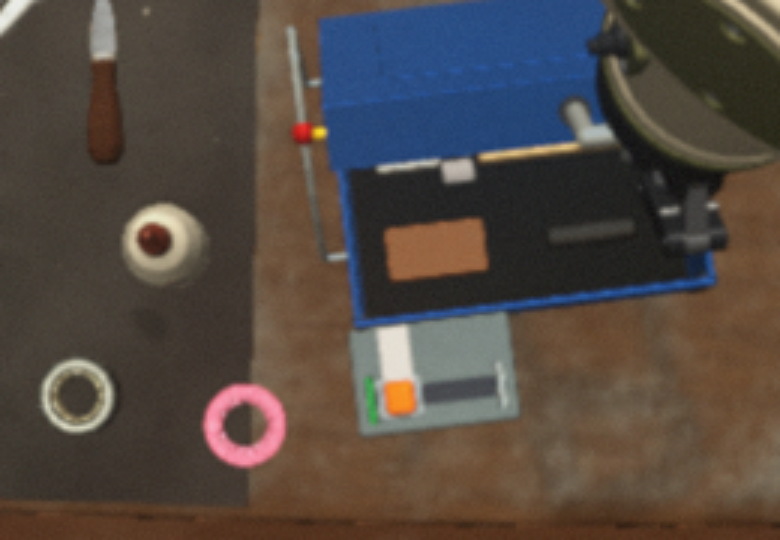

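```bash
python3 -m crank '[[-1,[0,0.015,-0.007],[0,0,0]],[-1,[0,0,0],[0,0,0]],[-1,[0,0,0],[0,0,0]],[-1,[0,0,0],[0,0,0]],[-1,[0,0,0],[0,0,0]]]' && python3 -m crank '[[-1,[0,0,0],[0,0,0]],[-1,[0,0,0],[0,0,0]],[-1,[0,0,0],[0,0,0]],[-1,[0,0,0],[0,0,0]],[-1,[0,0,0],[0,0,0]]]'
python3 m.py 9; python3 -c "
from h import *
print(manip.get_obs()['joint_velocities'])
i=manip.camera('side');cv2.imwrite('pics/side9.png',cv2.resize(i[80:300,120:400],None,fx=2.7,fy=2.7,interpolation=cv2.INTER_CUBIC))"
```

```text
clock: 12.75
position: [0.5659, 0.2643, 0.225]
ee_rot: [0.659, 0.752, -0.001, -0.001]
ft_force: [-4.0, 3.8, -3.4]
grip_width: 0.093
clock: 13.25
position: [0.5659, 0.2643, 0.225]
ee_rot: [0.659, 0.752, -0.001, -0.001]
ft_force: [-5.1, 4.4, -4.0]
grip_width: 0.097
t 13.25 q [ 0.2862  0.6105 -1.1533  1.4565  0.5559  1.4341 -0.7413] 
p [0.5659 0.2643 0.225 ] F [-5.1291  4.3906 -4.0209] T [0.708  1.1065 0.0208] w 0.097
[[-0.132, 0.991, -0.002], [0.991, 0.132, 0.0], [0.0, -0.002, -1.0]]
[-0.0023 -0.0457  0.225 ] bar angle 60.03020002651218 r 0.17963176316891277
(array([256.    , 208.6923]), np.int32(13)) (array([250.2667, 208.7556]), np.int32(45))
pin (np.float64(63.3974349816119), np.float64(0.10448995744830201)) bead (np.float64(63.93330032772324), np.float64(0.11298673598724937))
[-9.58174784e-04 -2.04383927e-03 -1.56179345e-03 -2.95781977e-04
 -6.65785480e-04 -5.75490466e-05 -1.15881630e-03]
```

View pics/side9.png

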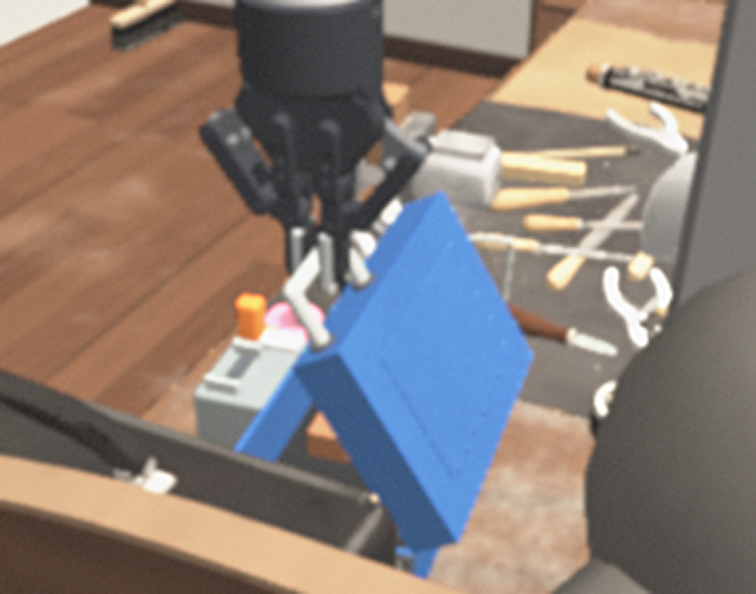

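View pics/top9.png

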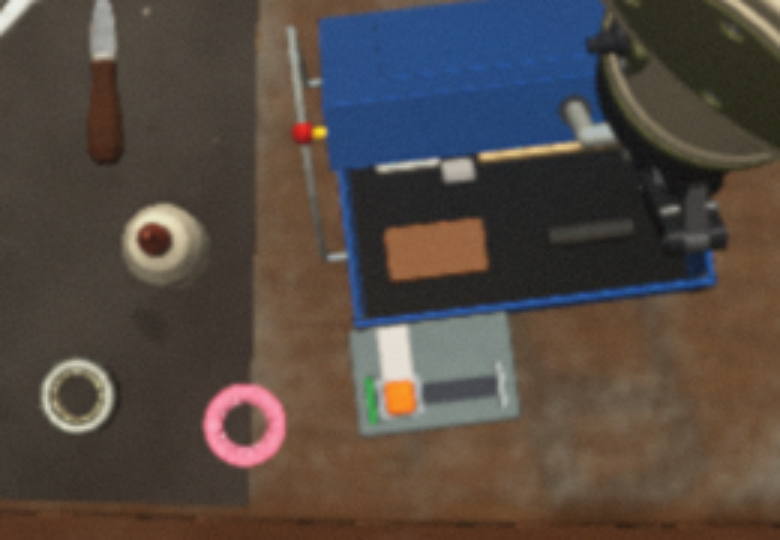

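The lid is at 60°, at rest, held with about 8 N at the wrist. The pin is level with the bead, and the bottle and tape have not moved.

```bash
python3 -c "
from workcell import manip
print(manip.hand_in())"
```

```text
the job is handed in; nothing more can be done
None
```

The transport lock is slid to its left end stop, and the lid is open at 60° with the arm still holding it by the handle. I handed the job in at about 13.4 s on the robot's clock, against the 67 s limit.

- **Lock:** I pushed the orange grip left with the closed fingers until the wrist force rose to about 33 N (27 N of it along the travel). The foot sits against the green mark. I measured about 35 mm of travel rather than 40, which fits the lock not having started exactly at 0.
- **Lid:** I gripped the bar at 50 N and raised it along its arc.
- **Angle check:** The hand position gives 60.0°. The camera puts the pin about 0.5° below the bead, which is within what the pictures can resolve.
- **Final state:** The arm was at rest with about 8 N at the wrist.
- **Forces on the way:** At about 50° the load reached 30 N, because the real arc was a few millimetres wider than I had worked out. Moving the hand outward brought it down again.
- **Surroundings:** The glue bottle and the tape rolls look unmoved in the last top picture.

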